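# Change over the engraving jigs: finished keepsake boxes for blanks

## Task

The two engraved boxes in the orange jigs are finished and the two plain ones in the gift cartons are next: swap them, so that each engraved box ends in the carton and each plain box in the jig whose pocket has its own shape (round in round, square in square), all seated flat on the pocket floor with the lid up, and let go. The green mat is free for setting a box aside on the way. Keep the boxes upright and set them down rather than dropping them, and do not shift the spare lens in its blue case.

Things in the scene. Friction and masses are not known exactly. Their poses are not given: they have to be found in the camera images.
- round_engraved: Light maple keepsake box with a fixed lid, round, 50 mm in diameter, 50 mm tall; a thin dark lid line runs round its side 34 mm up. ENGRAVED (finished): a bold, nearly black star in a border is burnt into the lid's top. Origin: centre of its underside, z up. About 85 g. Rigid, one piece. At the start it stands in the round jig.
- square_engraved: Light maple keepsake box with a fixed lid, square, 50 x 50 mm (sides along its x and y), 50 mm tall; a thin dark lid line runs round its side 34 mm up. ENGRAVED (finished): a bold, nearly black star in a border is burnt into the lid's top. Origin: centre of its underside, z up. About 85 g. Rigid, one piece. At the start it stands in the square jig.
- round_plain: Light maple keepsake box with a fixed lid, round, 50 mm in diameter, 50 mm tall; a thin dark lid line runs round its side 34 mm up. PLAIN (blank): the lid's top is bare light wood. Origin: centre of its underside, z up. About 85 g. Rigid, one piece. At the start it stands in the round carton.
- square_plain: Light maple keepsake box with a fixed lid, square, 50 x 50 mm (sides along its x and y), 50 mm tall; a thin dark lid line runs round its side 34 mm up. PLAIN (blank): the lid's top is bare light wood. Origin: centre of its underside, z up. About 85 g. Rigid, one piece. At the start it stands in the square carton.
- jig_round: Engraving jig, fixed, on the 10 mm high honeycomb bed: aluminium plate 100 x 100 x 6 mm under a bright orange 84 x 84 mm nest block with one round (60 mm in diameter) pocket, 10 mm deep, its mouth bevelled by 4 mm. Origin: centre of the plate's underside; the pocket is centred over it, its floor 10 mm and the block's top 20 mm above the origin. A box in it stands 40 mm proud.
- jig_square: Engraving jig, fixed, on the 10 mm high honeycomb bed: aluminium plate 100 x 100 x 6 mm under a bright orange 84 x 84 mm nest block with one square (60 x 60 mm) pocket, 10 mm deep, its mouth bevelled by 4 mm. Origin: centre of the plate's underside; the pocket is centred over it, its floor 10 mm and the block's top 20 mm above the origin. A box in it stands 40 mm proud. The pocket's sides run along its x and y.
- carton_round: Gift carton without its lid, fixed on the table: brown card, 104 x 104 x 30 mm, filled with near-black foam that has one round (60 mm in diameter) pocket, 12 mm deep, with an off-white floor, its mouth bevelled by 4 mm. Origin: centre of its underside; the pocket is centred over it, its floor 17 mm and the foam's top 29 mm above the origin, card rim 30 mm. A box in it stands 38 mm proud.
- carton_square: Gift carton without its lid, fixed on the table: brown card, 104 x 104 x 30 mm, filled with near-black foam that has one square (60 x 60 mm) pocket, 12 mm deep, with an off-white floor, its mouth bevelled by 4 mm. Origin: centre of its underside; the pocket is centred over it, its floor 17 mm and the foam's top 29 mm above the origin, card rim 30 mm. A box in it stands 38 mm proud. The pocket's sides run along its x and y.
- mat: Green cutting mat with a light grid, fixed on the table, 110 x 110 mm, 4 mm thick, empty at the start. Origin: centre of its underside (its top is 4 mm above).
- lens_case: Spare laser lens, a glass disc in a 32 mm brass ring, lying in a loose blue case 50 x 66 x 10 mm (14 mm tall over the ring). Fragile: not to be shifted. Origin: centre of the case's underside.
Things that resemble listed ones, but are neither listed nor needed, are in the scene too. Leave any red or yellow look-alike of the square_engraved alone.

How it is judged (in metres and radians):
At the end, for the whole second after the job is handed in: Each engraved box stands in the carton, and each plain box in the jig, of its own shape: within 10 mm of the pocket's centre, underside within 4 mm of the pocket floor's height, upright within 0.1 rad, at rest (below 20 mm/s) and released (horizontal distance between round_engraved and carton_round below 0.01 m and z of round_engraved in the frame of carton_round between 0.013 and 0.021 m and angle between each of round_engraved, square_engraved, round_plain, square_plain's own z axis and vertical below 0.1 rad and linear speed of each of round_engraved, square_engraved, round_plain, square_plain below 0.02 m/s and contact force between each of round_engraved, square_engraved, round_plain, square_plain and the fingers below 0.1 N and horizontal distance between square_engraved and carton_square below 0.01 m and z of square_engraved in the frame of carton_square between 0.013 and 0.021 m and horizontal distance between round_plain and jig_round below 0.01 m and z of round_plain in the frame of jig_round between 0.006 and 0.014 m and horizontal distance between square_plain and jig_square below 0.01 m and z of square_plain in the frame of jig_square between 0.006 and 0.014 m); the robot touches nothing.
It fails at once if a box is tipped by more than 0.6 rad (angle between any of round_engraved, square_engraved, round_plain, square_plain's own z axis and vertical above 0.6 rad).
It fails at once if a box is dropped or thrown (faster than 0.6 m/s while out of the fingers) ((linear speed of round_engraved above 0.6 m/s and contact force between round_engraved and the fingers below 0.05 N) or (linear speed of square_engraved above 0.6 m/s and contact force between square_engraved and the fingers below 0.05 N) or (linear speed of round_plain above 0.6 m/s and contact force between round_plain and the fingers below 0.05 N) or (linear speed of square_plain above 0.6 m/s and contact force between square_plain and the fingers below 0.05 N)).
It fails at once if the spare lens is shifted by more than 15 mm or tipped (distance of lens_case from where it was at the start of the episode above 0.015 m or angle between lens_case's own z axis and vertical above 0.3 rad).
It also fails if it takes over 128 s, if anything falls off the work surface, if the arm or the gripper's body presses on something with over 40 N, if the wrist force passes 120 N, or if a joint passes its speed limit or range.

## Robot

A 7-joint arm with a two-finger parallel gripper is mounted at the origin on the work surface. World frame = base frame: x ahead of the robot, y to its left, z up, the work surface at z = 0. Lengths are in m, angles in degrees, forces in N, time in s.
With the tool pointing down it reaches from about 0.35 to 0.9 m from the base axis. Payload 8.1 kg.
Tool frame: the origin (TCP) lies on the front face of the gripper's body, between the roots of the fingers; the fingertips stand 73 mm ahead of it and the grasp point (between the pads) lies 54 mm ahead of it; z points along the fingers, y is the direction in which the jaws open and shut (so a half turn about z gives the same grasp; the last joint's range is limited). The gripper opens to 85 mm and grips with 20 to 120 N. Pads are 22 mm wide; open, the fingers measure 114 mm over their backs; the gripper's body (76 mm by 85 mm) begins 54 mm behind the grasp point. The pads swing forward as they close: fully open they stand 13 mm farther back than shut.
Start: joints at [-79.962, 24.895, 1.432, 90.138, -0.665, 64.973, -4.303], TCP at [0.171, 0.601, 0.304] pointing down, gripper open.
Joint ranges: [-149.89, 149.89], [-25.12, 119.58], [-72.63, 75.52], [4.76, 147.25], [-75.54, 255.54], [6.69, 114.76], [-157.13, 157.13]. Speed limits (degrees/s): [127.2, 127.2, 172.46, 172.46, 180, 180, 180].

## Interface

Orientations are given as a 3x3 rotation matrix whose columns are the frame's x, y, z axes.
In Python, from cell import manip gives the robot as it stands. The module is installed in compiled form; this text tells all that it offers.
- The arm moves only by the tool apply_moves, never from a script. Its argument "deltas" is a list of rows, each a list of 7 numbers: the shift along the world's x, y, z in cm, then the turn, a rotation vector about the world's x, y, z in degrees, then the finger opening in cm, from 0 to 8.54. In form: [[tx, ty, tz, ax, ay, az, fingers], ...]. A call has 1 to 12 rows; each row is the pose to reach, as a shift and turn from the pose measured when the call began; what a row does not reach only later rows make up. A row lasts 1/12 s, in which the tool goes at most 41.7 mm and 7.16 degrees, less where a joint would pass 70% of its speed; a pose out of reach is approached as far as the arm can. A call with a gripper value outside its range is refused whole. The fingers move at their own pace and stop on an object; "squeeze" is the grip in N (left out, the last holds). Time passes only in rows, so rows that repeat a pose let the fingers close. It gives the time, the measured TCP pose, the force and the opening at its end, in the units of the state.
- manip.get_obs(): the state, without advancing time (a new reading comes with each control period).
- manip.capture(name): name is "scene" or "top" or "wrist"; returns a dict with "image" (384x512x3 uint8, red, green, blue), "range_z" (384x512 float32, m along the optical axis (not along the pixel's ray), 0 where there is no reading), "camera_matrix" (3x3 intrinsics, pixels), "R" (3x3) and "t" (3): a world point X has camera coordinates R X + t; the wrist camera has in their place "tool_from_camera" (4x4, takes a point from camera to tool coordinates, whose origin is the TCP and whose axes are the flange's). Camera axes: x right, y down, z forward; pixel columns grow to the right and rows downward; lengths in m; the calibration is good to about 2 mm. The wrist camera is an equidistant fisheye: a pixel r from the principal point sees the ray r / f radians off the axis. A picture is of the moment at which its call begins: read the wrist's pose just before it.
- manip.close_job(): hands the job in, once; it reports no verdict.
The state is a dict: "t": time; "q": joint angles; "joint_velocities": joint speeds; "joint_efforts": joint torques, N m; "position": TCP position; "ee_rot": TCP orientation; "ft_force": force on the tool from outside, world axes, zero at the start; "ft_torque": the same for the moment, N m; "width": opening from 0.0 (shut) to 1.0 (fully open).
Only numpy, scipy, OpenCV 4.12 (cv2) and the standard library are available. Lean on these libraries where they do the work, as an engineer would, in place of code of your own. Each camera call takes 0.05 s, during which the arm holds its last target. There are 200 camera calls.

## Working session

There is one attempt and no reset: what is moved stays moved. The work goes in short steps, Python scripts to look and compute and a tool call to move; the robot and the scene stay as the last step left them, time stands still between calls to the robot, and variables do not carry over. Pictures are saved under pics/ and viewed, about 12 in all and at most 16, crops included, and the job is handed in when it is done.

Besides the shell and the picture viewer there is one more tool, called after "Emit:" as a command line: name --pt "numbers of a row" for each row, then --argument value for the rest. apply_moves: Moves the arm, as the interface text tells. Its arguments: {"type":"object","properties":{"deltas":{"type":"array"},"squeeze":{"type":"number"}},"required":["deltas"]}

```bash
mkdir -p pics; python3 - <<'E'
from cell import manip
import cv2,numpy as np
o=manip.get_obs();print({k:np.round(v,3) for k,v in o.items()})
a=manip.capture("top");b=manip.capture("scene")
for n,c in(("top",a),("scene",b)):
    cv2.imwrite(f"pics/{n}0.png",c["image"][:,:,::-1]);np.savez(f"{n}0.npz",**c);print(n,c["camera_matrix"],c["R"],c["t"])
E
```

```text
{'t': np.float64(0.0), 'q': array([-79.962,  24.937,   1.429,  90.189,  -0.664,  64.969,  -4.304]), 'joint_velocities': array([ 0.009, -0.078,  0.045, -0.089, -0.1  ,  0.009,  0.032]), 'joint_efforts': array([ 0.0000e+00, -6.7049e+01,  1.0260e+00, -3.1621e+01,  1.6000e-02,
        1.3000e-02, -0.0000e+00]), 'position': array([0.171, 0.601, 0.303]), 'ee_rot': array([[-0.962,  0.274, -0.   ],
       [ 0.274,  0.962, -0.001],
       [-0.   , -0.002, -1.   ]]), 'ft_force': array([-0.704,  0.251,  0.706]), 'ft_torque': array([ 0.023,  0.01 , -0.011]), 'width': np.float64(0.993)}
top [[406.69750732   0.         262.47659486]
 [  0.         406.69750732 195.14791083]
 [  0.           0.           1.        ]] [[ 0.00919496 -0.99989381  0.01130586]
 [-0.99538256 -0.01023262 -0.09544031]
 [ 0.09554586 -0.01037608 -0.99537095]] [-0.01054633  0.62527865  1.06467689]
scene [[348.72107415   0.         257.60710642]
 [  0.         348.72107415 187.48165215]
 [  0.           0.           1.        ]] [[-0.15165893  0.9883487   0.01290006]
 [ 0.80311514  0.13082243 -0.58128441]
 [-0.57619931 -0.07779674 -0.8135982 ]] [ 0.09901829 -0.45664384  1.46001362]
```

View pics/top0.png

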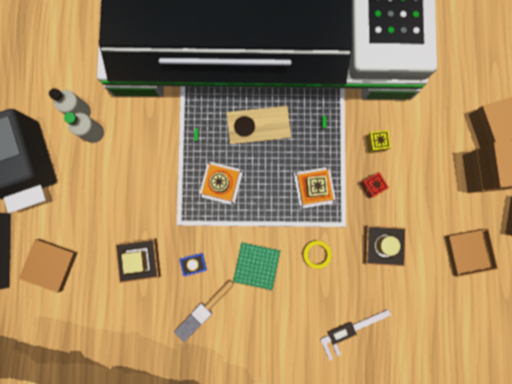

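View pics/scene0.png

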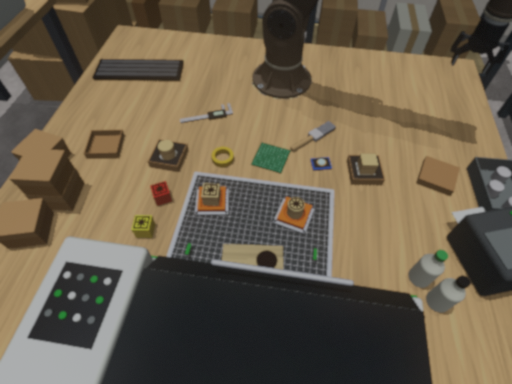

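The pictures show these positions in the top view:
- round_engraved in its jig at (219,182)
- square_engraved in its jig at (317,185)
- round_plain in its carton at (388,246)
- square_plain in its carton at (134,262)
- mat at (257,266)
- lens case at (193,264)
- red and yellow decoys at (375,184) and (379,141)

The cutter hood is along the top of the image.

```bash
cat > h.py <<'E'
import numpy as np,cv2
def world(c):
    K=c["camera_matrix"];v,u=np.mgrid[:384,:512];z=c["range_z"].astype(float)
    P=np.stack([(u-K[0,2])/K[0,0]*z,(v-K[1,2])/K[1,1]*z,z],-1)-c["t"]
    return P@c["R"]
def rect(m,W):
    n,l,s,_=cv2.connectedComponentsWithStats(m.astype(np.uint8));i=1+np.argmax(s[1:,4])
    p=W[l==i];r=cv2.minAreaRect((p[:,:2]*1000).astype(np.float32))
    return "n",len(p),"ctr",np.round(r[0],1),"size",np.round(r[1],1),"ang",round(r[2],1),"mean",np.round(p.mean(0)*1000,1)
E
python3 - <<'E'
from h import *
c=np.load("top0.npz");W=world(c);im=c["image"];hsv=cv2.cvtColor(im,cv2.COLOR_RGB2HSV)
H,S,V=[hsv[...,i] for i in range(3)];Z=W[...,2]
def win(u,v,r): m=np.zeros(Z.shape,bool);m[v-r:v+r,u-r:u+r]=1;return m
ob={"jr":(221,183),"js":(315,187),"cr":(385,246),"cs":(138,261)}
for k,(u,v) in ob.items():
    w=win(u,v,30)
    print(k,"box",*rect(w&(Z>.06)&(Z<.08),W))
    if k[0]=="j": print(k,"orange",*rect(w&(H<18)&(S>180)&(Z>.022)&(Z<.045) | w&(Z>.055),W))
    else: print(k,"carton",*rect(w&(Z>.022),W))
w=win(257,266,32);print("mat",*rect(w&(H>60)&(H<90)&(S>90),W))
w=win(193,264,20);print("lens",*rect(w&(H>100)&(H<130)&(S>120),W))
for r in range(40,110,12): print(r,np.round(W[r,200:320:40],3).tolist())
for n,(u,v) in {"yel":(379,141),"red":(375,184),"ring":(317,244),"wood":(280,122)}.items():print(n,W[v,u].round(3))
E
```

```text
jr box n 292 ctr [654.9 110.6] size [47.  49.3] ang 2.6 mean [655.1 110.1  70.3]
jr orange n 715 ctr [625.   64.1] size [216.4  98.8] ang 53.3 mean [656.7 109.2  60.2]
js box n 372 ctr [ 647.9 -146.7] size [50.1 50. ] ang 5.8 mean [ 647.3 -146.1   70.4]
js orange n 719 ctr [617.1 -80.1] size [ 93.9 242. ] ang 26.7 mean [ 645.5 -141.3   66.3]
cr box n 301 ctr [ 493.5 -334.5] size [46.2 49.2] ang 0.5 mean [ 493.8 -333.4   67.4]
cr carton n 1488 ctr [ 500.1 -189.8] size [395.  103.7] ang 87.1 mean [ 492.7 -331.5   39.2]
cs box n 397 ctr [445.7 327.7] size [49.9 51. ] ang 8.6 mean [446.  326.6  67. ]
cs carton n 1502 ctr [468.4 191.7] size [103.9 381.1] ang 8.6 mean [448.  322.1  47. ]
mat n 1514 ctr [451.2   7.2] size [105.3 136.6] ang 78.7 mean [436.   10.3  11. ]
lens n 102 ctr [463.9 105.4] size [ 46.6 222.7] ang 18.2 mean [441.5 177.5  21.4]
40 [[0.976, 0.148, 0.198], [0.977, 0.054, 0.197], [0.979, -0.041, 0.197]]
52 [[0.954, 0.15, 0.181], [0.955, 0.054, 0.181], [0.954, -0.042, 0.185]]
64 [[0.917, 0.147, 0.196], [0.917, 0.053, 0.2], [0.919, -0.041, 0.198]]
76 [[0.91, 0.155, 0.141], [0.912, 0.055, 0.14], [0.913, -0.044, 0.142]]
88 [[0.927, 0.173, 0.012], [0.929, 0.061, 0.009], [0.929, -0.051, 0.014]]
100 [[0.892, 0.172, 0.012], [0.894, 0.061, 0.011], [0.896, -0.051, 0.008]]
yel [ 0.772 -0.315  0.052]
red [ 0.656 -0.302  0.054]
ring [ 0.496 -0.152  0.026]
wood [ 0.831 -0.051  0.016]
```

```bash
python3 - <<'E'
from h import *
c=np.load("top0.npz");W=world(c);im=c["image"];hsv=cv2.cvtColor(im,cv2.COLOR_RGB2HSV)
H,S,V=[hsv[...,i] for i in range(3)];Z=W[...,2]
def win(u,v,r): m=np.zeros(Z.shape,bool);m[v-r:v+r,u-r:u+r]=1;return m
ob={"jr":(221,183),"js":(315,187),"cr":(385,246),"cs":(138,261)}
for k,(u,v) in ob.items():
    w=win(u,v,30)&(Z<.08)
    lo=(.025,.036) if k[0]=="j" else (.024,.034)
    print(k,*rect(w&(Z>lo[0])&(Z<lo[1]),W))
    print(k,"plate",*rect(w&(Z>.014)&(Z<.034),W)) if k[0]=="j" else 0
print("mat",*rect(win(257,266,32)&(H>60)&(H<90)&(S>90)&(Z<.02),W))
print("lens",*rect(win(193,264,20)&(H>100)&(H<130)&(S>120)&(Z<.03),W))
w=manip=None
from cell import manip
w=manip.capture("wrist");print(w["camera_matrix"],w["tool_from_camera"]);
E
```

```text
jr n 579 ctr [658.8 110.2] size [84.5 84.5] ang 76.7 mean [658.3 110.2  30.1]
jr plate n 956 ctr [657.9 110.5] size [105.1 102.5] ang 77.4 mean [656.6 108.1  24.9]
js n 454 ctr [ 649.2 -146.4] size [84.2 84.7] ang 10.5 mean [ 648.8 -145.3   30.1]
js plate n 854 ctr [ 647.7 -147. ] size [102.8 106.3] ang 10.6 mean [ 646.6 -142.7   24.3]
cr n 1072 ctr [ 492.7 -334.5] size [105.1 103.8] ang 87.2 mean [ 492.5 -333.2   29.4]
cs n 981 ctr [447.8 327.7] size [104.3 105.7] ang 8.9 mean [447.8 325.7  29.1]
mat n 1505 ctr [435.6  10.4] size [105.3 104.8] ang 78.7 mean [435.5  10.3   4.3]
lens n 101 ctr [438.9 181.8] size [44.1 62.3] ang 14.7 mean [440.7 179.2  10.6]
[[297.31863964   0.         257.75539904]
 [  0.         297.31863964 191.86913269]
 [  0.           0.           1.        ]] [[-6.06126277e-04 -9.47729744e-01 -3.19073606e-01  8.22352716e-02]
 [ 9.99999716e-01 -7.17505015e-04  2.31528831e-04 -3.54397748e-04]
 [-4.48363672e-04 -3.19073375e-01  9.47729909e-01 -7.02565272e-02]
 [ 0.00000000e+00  0.00000000e+00  0.00000000e+00  1.00000000e+00]]
```

Emit:
apply_moves --pt "48.4 -49.1 -10.3 0 0 -64 8.5" --pt "48.4 -49.1 -10.3 0 0 -64 8.5" --pt "48.4 -49.1 -10.3 0 0 -64 8.5" --pt "48.4 -49.1 -10.3 0 0 -64 8.5" --pt "48.4 -49.1 -10.3 0 0 -64 8.5" --pt "48.4 -49.1 -10.3 0 0 -64 8.5" --pt "48.4 -49.1 -10.3 0 0 -64 8.5" --pt "48.4 -49.1 -10.3 0 0 -64 8.5" --pt "48.4 -49.1 -10.3 0 0 -64 8.5" --pt "48.4 -49.1 -10.3 0 0 -64 8.5" --pt "48.4 -49.1 -10.3 0 0 -64 8.5" --pt "48.4 -49.1 -10.3 0 0 -64 8.5"

```text
t: 1.15
position: [0.5193, 0.2473, 0.2293]
ee_rot: [[-0.176, 0.984, -0.001], [0.984, 0.176, -0.0], [-0.0, -0.001, -1.0]]
ft_force: [0.2, 1.1, 0.4]
width: 0.996
```

Emit:
apply_moves --pt "13.6 -13.7 -2.9 0 0 0 8.5" --pt "13.6 -13.7 -2.9 0 0 0 8.5" --pt "13.6 -13.7 -2.9 0 0 0 8.5" --pt "13.6 -13.7 -2.9 0 0 0 8.5" --pt "13.6 -13.7 -2.9 0 0 0 8.5" --pt "13.6 -13.7 -2.9 0 0 0 8.5" --pt "13.6 -13.7 -2.9 0 0 0 8.5" --pt "13.6 -13.7 -2.9 0 0 0 8.5"

```text
t: 1.82
position: [0.6549, 0.1108, 0.1998]
ee_rot: [[-0.176, 0.984, -0.003], [0.984, 0.176, 0.0], [0.001, -0.002, -1.0]]
ft_force: [-0.6, -0.1, 0.8]
width: 0.994
```

```bash
python3 - <<'E'
from cell import manip
import cv2,numpy as np
o=manip.get_obs();print(o["position"],o["q"].round(1))
w=manip.capture("wrist");cv2.imwrite("pics/w1.png",w["image"][:,:,::-1]);np.savez("w1.npz",pos=o["position"],Rt=o["ee_rot"],**w)
E
```

```text
[0.65488538 0.11077187 0.19975896] [-27.6  34.8  21.1  92.  -14.4  56.    8.3]
```

View pics/w1.png

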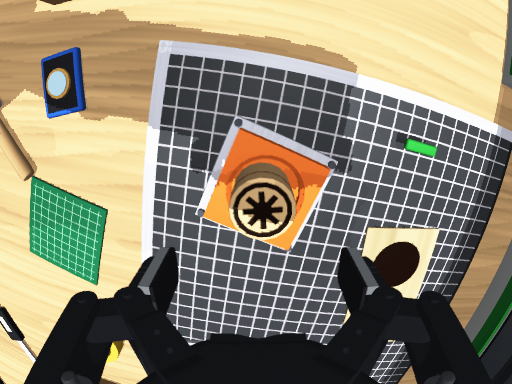

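The wrist view shows the star lid at (263,209), centred between the fingers. I'll cross-check the top-camera numbers against the wrist depth.

```bash
cat >> h.py <<'E'
def wworld(c):
    K=c["camera_matrix"];v,u=np.mgrid[:384,:512];z=c["range_z"].astype(float)
    a=(u-K[0,2])/K[0,0];b=(v-K[1,2])/K[1,1];th=np.hypot(a,b)+1e-9
    k=np.tan(np.clip(th,0,1.5))/th*z
    P=np.stack([a*k,b*k,z],-1);T=c["tool_from_camera"];P=P@T[:3,:3].T+T[:3,3]
    return P@c["Rt"].T+c["pos"]
def look(name):
    from cell import manip
    o=manip.get_obs();c=manip.capture("wrist");c["pos"]=o["position"];c["Rt"]=o["ee_rot"]
    cv2.imwrite(f"pics/{name}.png",c["image"][:,:,::-1]);return c,wworld(c)
def near(W,x,y,zlo,zhi,r=.07):
    return (np.hypot(W[...,0]-x,W[...,1]-y)<r)&(W[...,2]>zlo)&(W[...,2]<zhi)
E
python3 - <<'E'
from h import *
c=dict(np.load("w1.npz"));W=wworld(c)
print(*rect(near(W,.655,.11,.063,.08),W));print(*rect(near(W,.658,.11,.026,.034),W))
E
```

```text
n 3457 ctr [657.  112.6] size [49.3 49.4] ang 34.3 mean [656.7 114.2  70.3]
n 4434 ctr [660.7 111.5] size [85.  84.4] ang 76.2 mean [660.2 121.4  30. ]
```

Emit:
apply_moves --pt "0.1 0.1 -3 0 0 0 8.5" --pt "0.1 0.1 -6 0 0 0 8.5" --pt "0.1 0.1 -8 0 0 0 8.5" --pt "0.1 0.1 -8.8 0 0 0 8.5" --pt "0.1 0.1 -8.8 0 0 0 8.5" --pt "0.1 0.1 -8.8 0 0 0 4" --pt "0.1 0.1 -8.8 0 0 0 4" --pt "0.1 0.1 -8.8 0 0 0 4" --pt "0.1 0.1 -8.8 0 0 0 4" --pt "0.1 0.1 -8.8 0 0 0 4" --pt "0.1 0.1 -8.8 0 0 0 4" --pt "0.1 0.1 -8.8 0 0 0 4" --squeeze 40

```text
t: 2.87
position: [0.6566, 0.1129, 0.1141]
ee_rot: [[-0.177, 0.984, 0.001], [0.984, 0.177, 0.002], [0.002, 0.001, -1.0]]
ft_force: [-1.7, 0.7, 6.9]
width: 0.572
```

Emit:
apply_moves --pt "0 0 2 0 0 0 4" --pt "0 0 5 0 0 0 4" --pt "0 0 8 0 0 0 4" --pt "-3 -1.5 8 0 0 0 4" --pt "-7 -3 8 0 0 0 4" --pt "-11 -5 8 0 0 0 4" --pt "-15 -7 8 0 0 0 4" --pt "-19 -9 8 0 0 0 4" --pt "-22 -10.2 6 0 0 0 4" --pt "-22 -10.2 3 0 0 0 4" --pt "-22 -10.2 1 0 0 0 4" --pt "-22 -10.2 1 0 0 0 4"

```text
t: 3.87
position: [0.4348, 0.0106, 0.1226]
ee_rot: [[-0.176, 0.984, -0.002], [0.984, 0.176, 0.001], [0.002, -0.002, -1.0]]
ft_force: [-1.1, -0.7, -1.7]
width: 0.569
```

Emit:
apply_moves --pt "0 0 -1 0 0 0 4" --pt "0 0 -1.8 0 0 0 4" --pt "0 0 -2.2 0 0 0 4" --pt "0 0 -2.4 0 0 0 4" --pt "0 0 -2.4 0 0 0 4" --pt "0 0 -2.4 0 0 0 4"

```text
t: 4.37
position: [0.4353, 0.0107, 0.099]
ee_rot: [[-0.176, 0.984, -0.002], [0.984, 0.176, 0.002], [0.002, -0.001, -1.0]]
ft_force: [0.1, 0.2, -1.0]
width: 0.571
```

Weight is still carried (about 1 mm up). I'll lower slightly, release and lift.

Emit:
apply_moves --pt "0 0 -0.1 0 0 0 4" --pt "0 0 -0.2 0 0 0 4" --pt "0 0 -0.2 0 0 0 5.5" --pt "0 0 -0.2 0 0 0 7" --pt "0 0 -0.2 0 0 0 8.5" --pt "0 0 -0.2 0 0 0 8.5" --pt "0 0 -0.2 0 0 0 8.5" --pt "0 0 0 0 0 0 8.5" --pt "0 0 3 0 0 0 8.5" --pt "0 0 7 0 0 0 8.5" --pt "0 0 10 0 0 0 8.5" --pt "0 0 10 0 0 0 8.5"

```text
t: 5.37
position: [0.4376, 0.0105, 0.2038]
ee_rot: [[-0.176, 0.984, 0.006], [0.984, 0.176, 0.003], [0.002, 0.006, -1.0]]
ft_force: [0.8, 0.3, 0.6]
width: 0.997
```

```bash
python3 - <<'E'
from h import *
c,W=look("w2");print(c["pos"].round(4),*rect(near(W,.435,.01,.045,.065),W))
E
```

```text
[0.4376 0.0105 0.2038] n 2956 ctr [435.   10.5] size [48.6 49.2] ang 11.1 mean [434.9  12.   54.1]
```

Emit:
apply_moves --pt "0.6 -4 0 0 0 0 8.5" --pt "1.3 -8 0 0 0 0 8.5" --pt "2 -12 0 0 0 0 8.5" --pt "2.6 -16 0 0 0 0 8.5" --pt "3.3 -20 0 0 0 0 8.5" --pt "4 -24 0 0 0 0 8.5" --pt "4.6 -28 0 0 0 0 8.5" --pt "5.2 -31.5 0 0 0 0 8.5" --pt "5.7 -33.5 0 0 0 0 8.5" --pt "5.7 -34.4 0 0 0 0 8.5" --pt "5.7 -34.4 0 0 0 0 8.5" --pt "5.7 -34.4 0 0 0 0 8.5"

```text
t: 6.42
position: [0.4933, -0.3321, 0.2006]
ee_rot: [[-0.176, 0.984, 0.002], [0.984, 0.176, 0.005], [0.004, 0.003, -1.0]]
ft_force: [0.6, 0.8, 0.3]
width: 0.996
```

```bash
python3 - <<'E'
from h import *
c,W=look("w3");print(c["pos"].round(4),*rect(near(W,.494,-.334,.06,.075),W))
print(*rect(near(W,.494,-.334,.024,.034,.085),W))
E
```

```text
[ 0.4933 -0.3321  0.2006] n 3323 ctr [ 495.1 -332.8] size [49.1 49.4] ang 10.0 mean [ 494.6 -331.5   66.9]
n 9094 ctr [ 494.  -333.8] size [105.5 104.5] ang 87.1 mean [ 492.4 -326.2   29.2]
```

Emit:
apply_moves --pt "0.2 0 -3 0 0 0 8.5" --pt "0.2 0 -6 0 0 0 8.5" --pt "0.2 0 -8 0 0 0 8.5" --pt "0.2 0 -9 0 0 0 8.5" --pt "0.2 0 -9 0 0 0 8.5" --pt "0.2 0 -9 0 0 0 4" --pt "0.2 0 -9 0 0 0 4" --pt "0.2 0 -9 0 0 0 4" --pt "0.2 0 -9 0 0 0 4" --pt "0.2 0 -9 0 0 0 4" --pt "0.2 0 -9 0 0 0 4" --pt "0.2 0 -9 0 0 0 4" --squeeze 40

```text
t: 7.47
position: [0.4964, -0.3316, 0.1126]
ee_rot: [[-0.178, 0.984, 0.005], [0.984, 0.178, 0.004], [0.003, 0.006, -1.0]]
ft_force: [-0.3, 1.7, 5.7]
width: 0.564
```

Emit:
apply_moves --pt "0 0 2 0 0 0 4" --pt "0 0 5 0 0 0 4" --pt "0 0 8 0 0 0 4" --pt "1 3 9 0 0 0 4" --pt "2.3 7 9 0 0 0 4" --pt "4 11 9 0 0 0 4" --pt "5.5 15 9 0 0 0 4" --pt "7 19 9 0 0 0 4" --pt "8.5 23 9 0 0 0 4" --pt "10 27 9 0 0 0 4" --pt "11.5 31 9 0 0 0 4" --pt "13 35 9 0 0 0 4"

```text
t: 8.47
position: [0.624, 0.0126, 0.2038]
ee_rot: [[-0.178, 0.984, 0.007], [0.984, 0.178, 0.005], [0.003, 0.007, -1.0]]
ft_force: [0.6, -0.8, -1.1]
width: 0.571
```

Emit:
apply_moves --pt "1.2 3.5 0 0 0 0 4" --pt "2.5 7 0 0 0 0 4" --pt "3.4 9.4 0 0 0 0 4" --pt "3.6 10 0 0 0 0 4" --pt "3.6 10 -2.5 0 0 0 4" --pt "3.6 10 -5 0 0 0 4" --pt "3.6 10 -6 0 0 0 4" --pt "3.6 10 -6 0 0 0 4" --pt "3.6 10 -6 0 0 0 4"

```text
t: 9.22
position: [0.66, 0.112, 0.1445]
ee_rot: [[-0.177, 0.984, 0.007], [0.984, 0.177, 0.004], [0.003, 0.007, -1.0]]
ft_force: [1.0, 0.5, 0.0]
width: 0.57
```

```bash
python3 - <<'E'
from h import *
c,W=look("w4");print(c["pos"].round(4),*rect(near(W,.66,.111,.08,.11,.06)&(np.mgrid[:384,:512][0]<300),W))
print(*rect(near(W,.66,.111,.027,.034),W))
E
```

```text
[0.66   0.112  0.1445] n 8948 ctr [659.4 116.9] size [76.6 37.3] ang 9.7 mean [658.9 119.3  97. ]
n 5408 ctr [660.5 111.7] size [84.4 84.7] ang 76.3 mean [657.1 131.5  29.9]
```

View pics/w4.png

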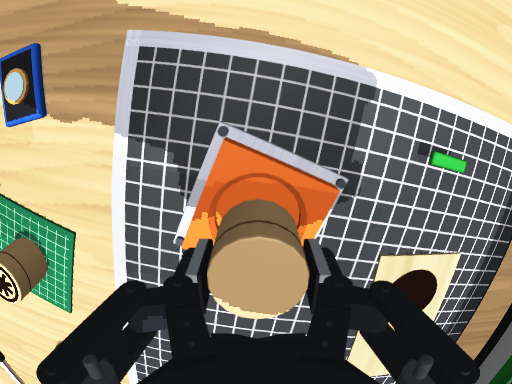

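The plain box at (258,270) hangs over the empty round pocket. Lowering.

Emit:
apply_moves --pt "0 0 -1 0 0 0 4" --pt "0 0 -2 0 0 0 4" --pt "0 0 -2.5 0 0 0 4" --pt "0 0 -2.8 0 0 0 4" --pt "0 0 -3 0 0 0 4" --pt "0 0 -3 0 0 0 4"

```text
t: 9.77
position: [0.6602, 0.112, 0.1156]
ee_rot: [[-0.177, 0.984, 0.007], [0.984, 0.177, 0.005], [0.004, 0.008, -1.0]]
ft_force: [-4.5, -0.1, 7.2]
width: 0.57
```

Contact at the expected height. Release.

Emit:
apply_moves --pt "0 0 0 0 0 0 5.5" --pt "0 0 0 0 0 0 7" --pt "0 0 0 0 0 0 8.5" --pt "0 0 0 0 0 0 8.5" --pt "0 0 0 0 0 0 8.5" --pt "0 0 3 0 0 0 8.5" --pt "0 0 7 0 0 0 8.5" --pt "0 0 9 0 0 0 8.5" --pt "0 0 9 0 0 0 8.5"

```text
t: 10.52
position: [0.6628, 0.1119, 0.2112]
ee_rot: [[-0.177, 0.984, 0.015], [0.984, 0.176, 0.007], [0.004, 0.016, -1.0]]
ft_force: [-0.0, -0.1, -0.2]
width: 0.996
```

```bash
python3 - <<'E'
from h import *
c,W=look("w5");print(c["pos"].round(4),*rect(near(W,.66,.111,.06,.08,.06),W))
E
```

```text
[0.6628 0.1119 0.2112] n 3174 ctr [660.3 110.6] size [48.8 49.7] ang 7.9 mean [660.1 112.6  69.8]
```

Emit:
apply_moves --pt "-3.5 -1.5 0 -0.4 0.9 0 8.5" --pt "-7 -3 0 -0.4 0.9 0 8.5" --pt "-11 -5 0 -0.4 0.9 0 8.5" --pt "-15 -6.6 0 -0.4 0.9 0 8.5" --pt "-19 -8.4 0 -0.4 0.9 0 8.5" --pt "-22 -9.7 0 -0.4 0.9 0 8.5" --pt "-22.8 -10.1 0 -0.4 0.9 0 8.5" --pt "-22.8 -10.1 -3 -0.4 0.9 0 8.5" --pt "-22.8 -10.1 -6.5 -0.4 0.9 0 8.5" --pt "-22.8 -10.1 -9 -0.4 0.9 0 8.5" --pt "-22.8 -10.1 -10 -0.4 0.9 0 8.5" --pt "-22.8 -10.1 -10 -0.4 0.9 0 8.5"

```text
t: 11.57
position: [0.4318, 0.0107, 0.106]
ee_rot: [[-0.177, 0.984, -0.009], [0.984, 0.177, -0.002], [-0.0, -0.009, -1.0]]
ft_force: [-0.1, -0.0, -0.2]
width: 0.993
```

Emit:
apply_moves --pt "0.3 0 -0.4 0 -0.5 0 8.5" --pt "0.3 0 -0.7 0 -0.5 0 8.5" --pt "0.3 0 -0.7 0 -0.5 0 8.5" --pt "0.3 0 -0.7 0 -0.5 0 4" --pt "0.3 0 -0.7 0 -0.5 0 4" --pt "0.3 0 -0.7 0 -0.5 0 4" --pt "0.3 0 -0.7 0 -0.5 0 4" --pt "0.3 0 -0.7 0 -0.5 0 4" --pt "0.3 0 -0.7 0 -0.5 0 4" --pt "0.3 0 -0.7 0 -0.5 0 4" --squeeze 40

```text
t: 12.4
position: [0.4351, 0.0108, 0.0997]
ee_rot: [[-0.176, 0.984, 0.001], [0.984, 0.176, -0.001], [-0.002, 0.001, -1.0]]
ft_force: [-0.9, 0.6, 10.4]
width: 0.574
```

Emit:
apply_moves --pt "0 0 2 0 0 0 4" --pt "0 0 5 0 0 0 4" --pt "0 0 8.5 0 0 0 4" --pt "0.5 -3 9.5 0 0 0 4" --pt "1.2 -7 9.5 0 0 0 4" --pt "1.9 -11 9.5 0 0 0 4" --pt "2.6 -15 9.5 0 0 0 4" --pt "3.3 -19 9.5 0 0 0 4" --pt "4 -23 9.5 0 0 0 4" --pt "4.6 -27 9.5 0 0 0 4" --pt "5.3 -31 9.5 0 0 0 4" --pt "5.9 -33.5 9.5 0 0 0 4"

```text
t: 13.4
position: [0.4934, -0.3288, 0.1952]
ee_rot: [[-0.173, 0.985, 0.001], [0.985, 0.173, -0.004], [-0.004, 0.001, -1.0]]
ft_force: [0.1, 0.2, -0.5]
width: 0.569
```

Emit:
apply_moves --pt "0 -1 0 0 0 0 4" --pt "0 -1 -2 0 0 0 4" --pt "0 -1 -5 0 0 0 4" --pt "0 -1 -6 0 0 0 4" --pt "0 -1 -6 0 0 0 4" --pt "0 -1 -6 0 0 0 4"

```text
t: 13.9
position: [0.4933, -0.3381, 0.1354]
ee_rot: [[-0.174, 0.985, 0.0], [0.985, 0.174, -0.003], [-0.003, -0.0, -1.0]]
ft_force: [-0.5, -0.2, -0.6]
width: 0.569
```

```bash
python3 - <<'E'
from h import *
c,W=look("w6");print(c["pos"].round(4),c["Rt"].round(3)[:,2])
print(*rect(near(W,.494,-.334,.024,.034,.085),W))
E
```

```text
[ 0.4933 -0.3381  0.1354] [ 0.    -0.003 -1.   ]
n 11809 ctr [ 494.2 -333.5] size [104.5 104.7] ang 87.1 mean [ 490.2 -309.2   29.1]
```

View pics/w6.png

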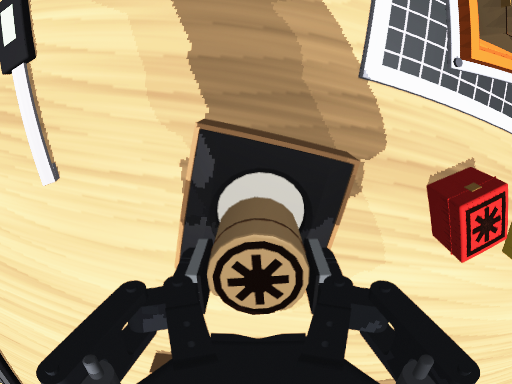

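The engraved box at (258,278) is over the carton, about 4.5 mm too far in −y, so I'm correcting that while lowering.

Emit:
apply_moves --pt "0.1 0.45 0 0 0 0 4" --pt "0.1 0.45 -0.6 0 0 0 4" --pt "0.1 0.45 -1.2 0 0 0 4" --pt "0.1 0.45 -1.7 0 0 0 4" --pt "0.1 0.45 -2 0 0 0 4" --pt "0.1 0.45 -2.2 0 0 0 4" --pt "0.1 0.45 -2.3 0 0 0 4" --pt "0.1 0.45 -2.3 0 0 0 4"

```text
t: 14.62
position: [0.4946, -0.3342, 0.1131]
ee_rot: [[-0.174, 0.985, 0.002], [0.985, 0.174, -0.004], [-0.004, 0.001, -1.0]]
ft_force: [-0.0, -0.4, -1.2]
width: 0.573
```

Emit:
apply_moves --pt "0 0 -0.1 0 0 0 4" --pt "0 0 -0.1 0 0 0 4" --pt "0 0 -0.1 0 0 0 5.5" --pt "0 0 0 0 0 0 7" --pt "0 0 0 0 0 0 8.5" --pt "0 0 0 0 0 0 8.5" --pt "0 0 0 0 0 0 8.5" --pt "0 0 3 0 0 0 8.5" --pt "0 0 7 0 0 0 8.5" --pt "0 0 9 0 0 0 8.5" --pt "0 0 9 0 0 0 8.5" --pt "0 0 9 0 0 0 8.5"

```text
t: 15.62
position: [0.4952, -0.3345, 0.2044]
ee_rot: [[-0.174, 0.985, 0.004], [0.985, 0.174, -0.005], [-0.006, 0.003, -1.0]]
ft_force: [1.4, 0.2, -0.7]
width: 0.995
```

```bash
python3 - <<'E'
from h import *
c,W=look("w7");print(c["pos"].round(4),*rect(near(W,.494,-.334,.06,.075),W))
E
```

```text
[ 0.4952 -0.3345  0.2044] n 3243 ctr [ 494.5 -335.4] size [49.2 49.6] ang 18.4 mean [ 494.3 -333.6   67.2]
```

Emit:
apply_moves --pt "2.5 3 0 0 0 0 8.5" --pt "5 6 0 0 0 0 8.5" --pt "7.5 9 0 0 0 0 8.5" --pt "10 12 0 0 0 0 8.5" --pt "12.5 15 0 0 0 0 8.5" --pt "14.7 18 0 0 0 0 8.5" --pt "15.4 18.8 0 0 0 0 8.5" --pt "15.4 18.8 0 0 0 0 8.5" --pt "15.4 18.8 0 0 0 0 8.5" --pt "15.4 18.8 0 0 0 0 8.5"

```text
t: 16.5
position: [0.6473, -0.1476, 0.2021]
ee_rot: [[-0.172, 0.985, -0.0], [0.985, 0.172, -0.005], [-0.005, -0.001, -1.0]]
ft_force: [0.6, -0.9, 0.3]
width: 0.995
```

```bash
python3 - <<'E'
from h import *
c,W=look("w8");print(c["pos"].round(4),c["Rt"].round(3).tolist(),*rect(near(W,.648,-.146,.064,.08,.06),W))
print(*rect(near(W,.648,-.146,.026,.034),W))
E
```

```text
[ 0.6473 -0.1476  0.2021] [[-0.172, 0.985, -0.0], [0.985, 0.172, -0.005], [-0.005, -0.001, -1.0]] n 4373 ctr [ 649.2 -145.1] size [50.5 50.2] ang 5.4 mean [ 648.8 -143.3   70.2]
n 3526 ctr [ 650.9 -145.3] size [84.3 85.2] ang 10.4 mean [ 649.8 -133.1   29.7]
```

Emit:
apply_moves --pt "0.2 0.25 -3 0.3 0 -4.5 8.5" --pt "0.2 0.25 -6 0.3 0 -4.5 8.5" --pt "0.2 0.25 -8 0.3 0 -4.5 8.5" --pt "0.2 0.25 -8.8 0.3 0 -4.5 8.5" --pt "0.2 0.25 -8.8 0.3 0 -4.5 8.5" --pt "0.2 0.25 -8.8 0.3 0 -4.5 4" --pt "0.2 0.25 -8.8 0.3 0 -4.5 4" --pt "0.2 0.25 -8.8 0.3 0 -4.5 4" --pt "0.2 0.25 -8.8 0.3 0 -4.5 4" --pt "0.2 0.25 -8.8 0.3 0 -4.5 4" --pt "0.2 0.25 -8.8 0.3 0 -4.5 4" --pt "0.2 0.25 -8.8 0.3 0 -4.5 4" --squeeze 40

```text
t: 17.55
position: [0.6502, -0.146, 0.1164]
ee_rot: [[-0.093, 0.996, 0.003], [0.996, 0.093, -0.0], [-0.0, 0.003, -1.0]]
ft_force: [-0.3, -0.4, 7.2]
width: 0.58
```

Emit:
apply_moves --pt "0 0 2 0 0 0 4" --pt "0 0 5 0 0 0 4" --pt "0 0 8 0 0 0 4" --pt "-3 2.2 8 0 0 0 4" --pt "-6 4.4 8 0 0 0 4" --pt "-9 6.6 8 0 0 0 4" --pt "-12 8.8 8 0 0 0 4" --pt "-15 11 8 0 0 0 4" --pt "-18 13.2 8 0 0 0 4" --pt "-20.5 15 8 0 0 0 4" --pt "-21.3 15.6 8 0 0 0 4" --pt "-21.3 15.6 6 0 0 0 4"

```text
t: 18.55
position: [0.4367, 0.0121, 0.1787]
ee_rot: [[-0.096, 0.995, 0.007], [0.995, 0.096, 0.003], [0.003, 0.007, -1.0]]
ft_force: [2.1, 1.1, -1.3]
width: 0.578
```

Emit:
apply_moves --pt "0 0 -2.5 0 0 0 4" --pt "0 0 -5 0 0 0 4" --pt "0 0 -6 0 0 0 4" --pt "0 0 -6 0 0 0 4" --pt "0 0 -6 0 0 0 4"

```text
t: 18.97
position: [0.437, 0.0117, 0.1189]
ee_rot: [[-0.096, 0.995, 0.007], [0.995, 0.096, 0.003], [0.002, 0.007, -1.0]]
ft_force: [0.9, -0.5, 0.0]
width: 0.576
```

Emit:
apply_moves --pt "0 0 -0.8 0 0 0 4" --pt "0 0 -1.4 0 0 0 4" --pt "0 0 -1.7 0 0 0 4" --pt "0 0 -1.8 0 0 0 4" --pt "0 0 -1.9 0 0 0 4" --pt "0 0 -1.9 0 0 0 4"

```text
t: 19.47
position: [0.437, 0.0117, 0.1003]
ee_rot: [[-0.095, 0.995, 0.007], [0.995, 0.095, 0.004], [0.003, 0.007, -1.0]]
ft_force: [-1.5, 0.4, 5.2]
width: 0.58
```

Contact. Release, lift, then head towards the square carton.

Emit:
apply_moves --pt "0 0 0 0 0 0 5.5" --pt "0 0 0 0 0 0 7" --pt "0 0 0 0 0 0 8.5" --pt "0 0 0 0 0 0 8.5" --pt "0 0 0 0 0 0 8.5" --pt "0 0 3 0 0 0 8.5" --pt "0 0 7 0 0 0 8.5" --pt "0 0 10 0 0 0 8.5" --pt "0 0 10 0 0 0 8.5"

```text
t: 20.22
position: [0.4393, 0.0114, 0.2048]
ee_rot: [[-0.095, 0.995, 0.014], [0.995, 0.095, 0.005], [0.004, 0.014, -1.0]]
ft_force: [2.1, 0.6, -0.1]
width: 0.994
```

```bash
python3 - <<'E'
from h import *
c,W=look("w9");print(c["pos"].round(4),*rect(near(W,.437,.011,.045,.065),W))
E
```

```text
[0.4393 0.0114 0.2048] n 3774 ctr [436.9  12.9] size [50.2 50.4] ang 5.9 mean [436.9  15.   54.1]
```

Emit:
apply_moves --pt "0 4 0 0 0 4 8.5" --pt "0.2 8 0 0 0 4 8.5" --pt "0.4 12 0 0 0 4 8.5" --pt "0.5 16 0 0 0 4 8.5" --pt "0.6 20 0 0 0 4 8.5" --pt "0.7 24 0 0 0 4 8.5" --pt "0.8 28 0 0 0 4 8.5" --pt "0.9 30.5 0 0 0 4 8.5" --pt "0.9 31.5 0 0 0 4 8.5" --pt "0.9 31.5 0 0 0 4 8.5" --pt "0.9 31.5 0 0 0 4 8.5" --pt "0.9 31.5 0 0 0 4 8.5"

```text
t: 21.27
position: [0.4477, 0.3247, 0.2022]
ee_rot: [[-0.163, 0.987, 0.011], [0.987, 0.163, 0.005], [0.003, 0.011, -1.0]]
ft_force: [-0.1, -0.8, -0.0]
width: 0.997
```

```bash
python3 - <<'E'
from h import *
c,W=look("w10");print(c["pos"].round(4),c["Rt"].round(3).tolist(),*rect(near(W,.448,.328,.06,.078,.06),W))
print(*rect(near(W,.448,.328,.024,.034,.085),W))
E
```

```text
[0.4477 0.3247 0.2022] [[-0.163, 0.987, 0.011], [0.987, 0.163, 0.005], [0.003, 0.011, -1.0]] n 4320 ctr [447.2 329.5] size [50.3 50.2] ang 8.0 mean [446.9 331.3  66.9]
n 8281 ctr [449.7 328.9] size [105.3 105.1] ang 8.7 mean [448.4 336.9  29.1]
```

Emit:
apply_moves --pt "0 0.5 -3 -0.3 0.6 -1.2 8.5" --pt "0 0.5 -6 -0.3 0.6 -1.2 8.5" --pt "0 0.5 -8 -0.3 0.6 -1.2 8.5" --pt "0 0.5 -9 -0.3 0.6 -1.2 8.5" --pt "0 0.5 -9 -0.3 0.6 -1.2 8.5" --pt "0 0.5 -9 -0.3 0.6 -1.2 4" --pt "0 0.5 -9 -0.3 0.6 -1.2 4" --pt "0 0.5 -9 -0.3 0.6 -1.2 4" --pt "0 0.5 -9 -0.3 0.6 -1.2 4" --pt "0 0.5 -9 -0.3 0.6 -1.2 4" --pt "0 0.5 -9 -0.3 0.6 -1.2 4" --pt "0 0.5 -9 -0.3 0.6 -1.2 4" --squeeze 40

```text
t: 22.32
position: [0.4486, 0.33, 0.1141]
ee_rot: [[-0.142, 0.99, 0.002], [0.99, 0.142, 0.002], [0.001, 0.003, -1.0]]
ft_force: [-1.1, -1.1, 7.0]
width: 0.582
```

Emit:
apply_moves --pt "0 0 2 0 0 0 4" --pt "0 0 5 0 0 0 4" --pt "0 0 8 0 0 0 4" --pt "1 -3 8.5 0 0 2.4 4" --pt "2.5 -6.5 8.5 0 0 2.4 4" --pt "4 -10.5 8.5 0 0 2.4 4" --pt "6 -14 8.5 0 0 2.4 4" --pt "7.5 -18 8.5 0 0 2.4 4" --pt "9 -21.5 8.5 0 0 2.4 4" --pt "10.5 -25 8.5 0 0 2.4 4" --pt "12 -28.5 8.5 0 0 2.4 4" --pt "13.5 -32 8.5 0 0 2.4 4"

```text
t: 23.32
position: [0.5841, 0.0082, 0.2]
ee_rot: [[-0.183, 0.983, 0.004], [0.983, 0.183, 0.002], [0.001, 0.004, -1.0]]
ft_force: [1.0, -0.3, -1.8]
width: 0.579
```

Emit:
apply_moves --pt "1.5 -3.5 0 0 0 0 4" --pt "3 -7 0 0 0 0 4" --pt "4.5 -10.5 0 0 0 0 4" --pt "6 -14 0 0 0 0 4" --pt "6.7 -15.2 0 0 0 0 4" --pt "6.7 -15.3 0 0 0 0 4" --pt "6.7 -15.3 -2.5 0 0 0 4" --pt "6.7 -15.3 -5 0 0 0 4" --pt "6.7 -15.3 -6 0 0 0 4" --pt "6.7 -15.3 -6 0 0 0 4" --pt "6.7 -15.3 -6 0 0 0 4"

```text
t: 24.23
position: [0.6511, -0.144, 0.1404]
ee_rot: [[-0.184, 0.983, 0.003], [0.983, 0.184, 0.002], [0.002, 0.003, -1.0]]
ft_force: [0.4, 0.2, -0.2]
width: 0.583
```

```bash
python3 - <<'E'
from h import *
c,W=look("w11");print(c["pos"].round(4),*rect(near(W,.651,-.145,.026,.034),W))
E
```

```text
[ 0.6511 -0.144   0.1404] n 3998 ctr [ 647.8 -130.7] size [84.6 55.3] ang 10.4 mean [ 644.7 -118.6   29.7]
```

View pics/w11.png

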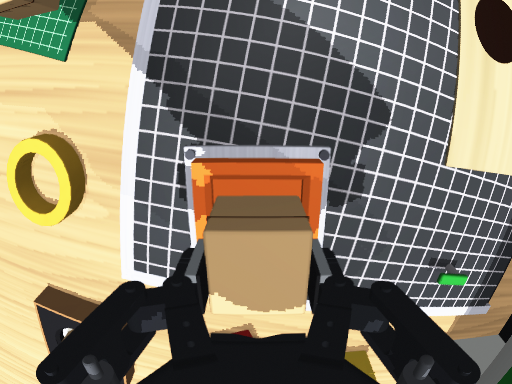

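The square box at (258,255) lines up with the pocket. Lowering.

Emit:
apply_moves --pt "0 -0.1 -0.8 0 0 0 4" --pt "0 -0.1 -1.5 0 0 0 4" --pt "0 -0.1 -2 0 0 0 4" --pt "0 -0.1 -2.2 0 0 0 4" --pt "0 -0.1 -2.4 0 0 0 4" --pt "0 -0.1 -2.4 0 0 0 4"

```text
t: 24.78
position: [0.6516, -0.1455, 0.1173]
ee_rot: [[-0.184, 0.983, 0.005], [0.983, 0.184, 0.002], [0.001, 0.005, -1.0]]
ft_force: [-0.7, -0.7, -1.4]
width: 0.578
```

Emit:
apply_moves --pt "0 0 -0.1 0 0 0 4" --pt "0 0 -0.1 0 0 0 4" --pt "0 0 -0.1 0 0 0 5.5" --pt "0 0 0 0 0 0 7" --pt "0 0 0 0 0 0 8.5" --pt "0 0 0 0 0 0 8.5" --pt "0 0 0 0 0 0 8.5" --pt "0 0 3 0 0 0 8.5" --pt "0 0 7 0 0 0 8.5" --pt "0 0 9 0 0 0 8.5" --pt "0 0 9 0 0 0 8.5"

```text
t: 25.7
position: [0.6538, -0.1467, 0.2127]
ee_rot: [[-0.183, 0.983, 0.012], [0.983, 0.183, 0.0], [-0.002, 0.012, -1.0]]
ft_force: [0.4, -0.9, 0.8]
width: 0.995
```

```bash
python3 - <<'E'
from h import *
c,W=look("w12");print(c["pos"].round(4),c["Rt"].round(3).tolist(),*rect(near(W,.651,-.145,.064,.08,.06),W))
print(*rect(near(W,.651,-.145,.026,.034),W))
E
```

```text
[ 0.6538 -0.1467  0.2127] [[-0.183, 0.983, 0.012], [0.983, 0.183, 0.0], [-0.002, 0.012, -1.0]] n 3993 ctr [ 651.5 -145.6] size [50.4 50.6] ang 10.7 mean [ 651.4 -143.9   69.9]
n 3374 ctr [ 650.6 -145. ] size [84.6 84.7] ang 10.4 mean [ 648.1 -133.4   29.7]
```

Emit:
apply_moves --pt "-3 2.2 0 0 0.7 -4.8 8.5" --pt "-6 4.4 0 0 0.7 -4.8 8.5" --pt "-9 6.6 0 0 0.7 -4.8 8.5" --pt "-12 8.8 0 0 0.7 -4.8 8.5" --pt "-15 11 0 0 0.7 -4.8 8.5" --pt "-18 13.2 0 0 0.7 -4.8 8.5" --pt "-20.7 15.2 0 0 0.7 -4.8 8.5" --pt "-21.7 15.9 0 0 0.7 -4.8 8.5" --pt "-21.7 15.9 -3 0 0.7 -4.8 8.5" --pt "-21.7 15.9 -6.5 0 0.7 -4.8 8.5" --pt "-21.7 15.9 -9 0 0.7 -4.8 8.5" --pt "-21.7 15.9 -9 0 0.7 -4.8 8.5"

```text
t: 26.75
position: [0.4329, 0.0129, 0.1163]
ee_rot: [[-0.101, 0.995, -0.01], [0.995, 0.101, -0.001], [0.0, -0.01, -1.0]]
ft_force: [-1.2, -0.0, 0.3]
width: 0.993
```

Emit:
apply_moves --pt "0.4 0 -1 0 -0.6 0 8.5" --pt "0.4 0 -1.7 0 -0.6 0 8.5" --pt "0.4 0 -1.7 0 -0.6 0 8.5" --pt "0.4 0 -1.7 0 -0.6 0 8.5" --pt "0.4 0 -1.7 0 -0.6 0 4" --pt "0.4 0 -1.7 0 -0.6 0 4" --pt "0.4 0 -1.7 0 -0.6 0 4" --pt "0.4 0 -1.7 0 -0.6 0 4" --pt "0.4 0 -1.7 0 -0.6 0 4" --pt "0.4 0 -1.7 0 -0.6 0 4" --pt "0.4 0 -1.7 0 -0.6 0 4" --squeeze 40

```text
t: 27.67
position: [0.4373, 0.0129, 0.1001]
ee_rot: [[-0.101, 0.995, 0.002], [0.995, 0.101, -0.0], [-0.0, 0.002, -1.0]]
ft_force: [-2.2, 0.7, 8.2]
width: 0.579
```

Emit:
apply_moves --pt "0 0 2 0 0 0 4" --pt "0 0 5 0 0 0 4" --pt "0 0 8.5 0 0 0 4" --pt "0.1 3 9.5 0 0 3 4" --pt "0.3 7 9.5 0 0 3 4" --pt "0.4 11 9.5 0 0 3 4" --pt "0.6 15 9.5 0 0 3 4" --pt "0.7 19 9.5 0 0 3 4" --pt "0.9 23 9.5 0 0 3 4" --pt "1.1 27 9.5 0 0 3 4" --pt "1.2 30.5 9.5 0 0 3 4" --pt "1.2 31.6 9.5 0 0 3 4"

```text
t: 28.67
position: [0.448, 0.3356, 0.1951]
ee_rot: [[-0.16, 0.987, 0.002], [0.987, 0.16, 0.003], [0.002, 0.002, -1.0]]
ft_force: [-0.4, 1.1, -0.7]
width: 0.582
```

Emit:
apply_moves --pt "0 0 0 0 0 0 4" --pt "0 0 -2 0 0 0 4" --pt "0 0 -5 0 0 0 4" --pt "0 0 -5.5 0 0 0 4" --pt "0 0 -5.5 0 0 0 4" --pt "0 0 -5.5 0 0 0 4"

```text
t: 29.17
position: [0.4484, 0.3345, 0.1408]
ee_rot: [[-0.158, 0.987, 0.002], [0.987, 0.158, 0.002], [0.002, 0.002, -1.0]]
ft_force: [-0.3, 0.7, 0.1]
width: 0.577
```

```bash
python3 - <<'E'
from h import *
c,W=look("w13");print(c["pos"].round(4),*rect(near(W,.449,.329,.024,.034,.085),W))
E
```

```text
[0.4484 0.3345 0.1408] n 8518 ctr [447.  346.6] size [105.   69.6] ang 8.3 mean [444.7 359.6  29.1]
```

View pics/w13.png

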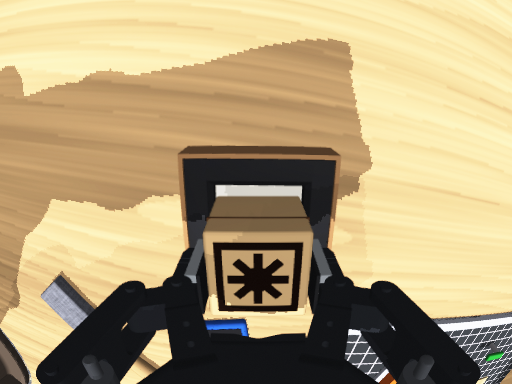

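The engraved box at (258,275) is overhead, 5.5 mm too far in +y, so I'm correcting that while lowering.

Emit:
apply_moves --pt "0.1 -0.55 0 0 0 0 4" --pt "0.1 -0.55 -0.3 0 0 0 4" --pt "0.1 -0.55 -1 0 0 0 4" --pt "0.1 -0.55 -1.7 0 0 0 4" --pt "0.1 -0.55 -2.2 0 0 0 4" --pt "0.1 -0.55 -2.5 0 0 0 4" --pt "0.1 -0.55 -2.7 0 0 0 4" --pt "0.1 -0.55 -2.8 0 0 0 4" --pt "0.1 -0.55 -2.8 0 0 0 4"

```text
t: 29.97
position: [0.4496, 0.3294, 0.1133]
ee_rot: [[-0.158, 0.987, 0.002], [0.987, 0.158, 0.003], [0.002, 0.003, -1.0]]
ft_force: [-0.6, 0.1, -0.9]
width: 0.578
```

Emit:
apply_moves --pt "0 0 -0.1 0 0 0 4" --pt "0 0 -0.1 0 0 0 4" --pt "0 0 -0.1 0 0 0 5.5" --pt "0 0 0 0 0 0 7" --pt "0 0 0 0 0 0 8.5" --pt "0 0 0 0 0 0 8.5" --pt "0 0 0 0 0 0 8.5" --pt "0 0 3 0 0 0 8.5" --pt "0 0 7 0 0 0 8.5" --pt "0 0 11 0 0 0 8.5" --pt "0 0 14 0 0 0 8.5" --pt "0 0 14 0 0 0 8.5"

```text
t: 30.97
position: [0.4521, 0.3306, 0.2594]
ee_rot: [[-0.158, 0.987, 0.009], [0.987, 0.158, 0.009], [0.008, 0.01, -1.0]]
ft_force: [1.2, -0.3, -0.4]
width: 0.997
```

```bash
python3 - <<'E'
from h import *
from cell import manip
c,W=look("w14");print(c["pos"].round(4),*rect(near(W,.449,.329,.06,.078,.06),W));print(*rect(near(W,.449,.329,.024,.034,.085),W))
c=manip.capture("scene");cv2.imwrite("pics/scene1.png",c["image"][:,:,::-1])
c=manip.capture("top");W=world(c);cv2.imwrite("pics/top1.png",c["image"][:,:,::-1])
for k,x,y in(("jr",.655,.11),("js",.648,-.146),("cr",.493,-.334),("cs",.448,.327)):
    print(k,*rect(near(W,x,y,.06,.08,.045),W))
E
```

```text
[0.4521 0.3306 0.2594] n 2726 ctr [449.2 330. ] size [50.2 49.5] ang 9.2 mean [449.1 331.1  67.2]
n 5845 ctr [449.7 329.5] size [104.8 104.5] ang 8.6 mean [448.7 334.8  29.1]
jr n 288 ctr [658.9 108.2] size [47.9 47.8] ang 45.5 mean [658.7 108.6  70.1]
js n 376 ctr [ 650.4 -146.7] size [50.1 49.7] ang 10.5 mean [ 649.8 -146.5   70. ]
cr n 302 ctr [ 493.5 -336.2] size [46.3 47.9] ang 0.0 mean [ 493.7 -335.7   67.6]
cs n 402 ctr [448.3 327.3] size [49.7 50.4] ang 9.1 mean [448.4 326.4  67.2]
```

View pics/top1.png

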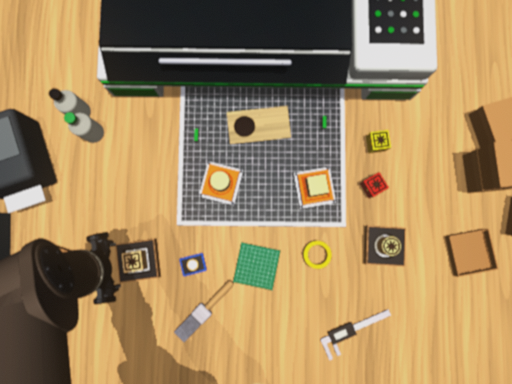

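The plain boxes are now in the jigs (219,182) and (317,185), and the engraved ones are in the cartons (134,261) and (388,246). The lens at (193,264) hasn't moved, and the gripper is clear. Handing in.

```bash
python3 -c "
from cell import manip
print(manip.close_job())"
```

```text
the job is handed in; nothing more can be done
None
```

All four boxes are swapped and the job is handed in: each engraved box is in the carton of its own shape and each plain box is in the matching jig. I set each engraved box aside on the mat, moved the plain box into the jig, then put the engraved box in the carton. It took about 31 s of the 128 s allowed.

- **Seating:** the last wrist-camera checks put every box within about 2 mm of its pocket's centre. The lid tops were at 67.2 mm in the cartons and 69.8–69.9 mm in the jigs, against 67 mm and 70 mm when seated flat.
- **Top camera:** its final picture agreed to within about 3 mm, a steady offset I put down to calibration.
- **Release and lens:** the gripper was open and clear above the boxes. In the top picture the lens case sits at the same place as at the start; I did not measure it again with depth.
- **Failed checks:** none. Two half-hidden views of the square pockets gave poor centres, so I used the earlier clear ones instead.

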